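Level the inspection table and keep the spirit level pressed on it

TASK

The small inspection table on the counter is out of level: stand the yellow spirit level on its long edge in the slot along the middle of the table top, about midway, set it down gently and let go. Then turn the black foot knob until the bubble lies still between the two black lines, let go of the knob, press the level's sprung black thumb pad down with about 10 N and finish while still pressing it (the program ends holding, so that a colleague can lock the foot), with the bubble still between the lines. Leave the other things on the counter where they are.

Things in the scene. Friction and masses are not known exactly. Their poses are not given: they have to be found in the camera images.
- level: Yellow pocket spirit level, loose, 0.23 kg: a flat bar 180 long (its y), 18 thick (its x), 40 tall (z), standing upright on its long narrow edge. Origin: middle of the underside. Grip it across its 18 mm thickness at the middle (dark rubber cheeks, y -20 to +20), between the fingers stands the thumb pad, up to 50.5 mm above the origin. Either way round in the slot is fine.
- vial_mid (a point): middle of the level's green vial, which lies along the level's y in its top edge, 59 mm long, seen from above, 51.5 mm from the level's middle toward its +y, 34 mm above its underside. In it a white bubble 14 mm long; two black lines 10 mm either side of the vial's middle.
- pad_top (a point): middle of the top face of the sprung black thumb pad (14 x 34 mm) on top of the level at its middle. Its spring takes about 2.2 N to start and 1.5 N more for each mm; 8 mm travel (fully down at 14 N).
- table_top: Steel top of the inspection table, 104 (x) x 210 (y) x 10 mm. Tilts only about its own x axis, by the foot knob; keeps its tilt when pressed. Origin: middle of the slot's floor (top face), 40 mm above the counter. Slot along its y, 22 wide, open above and at the ends, between dark rails 150 long, 13 high, flared on top, 36 over all. Starts 0.02 to 0.045 rad out of level, knob end (-y) low.
- knob_grip (a point): on the upright axis of the foot knob, at the height to grip (72 mm above the counter), 135 mm from the slot's middle. Round ribbed black knob 36 in diameter, 24 tall, any yaw, stays where left (0.08 N m). Clockwise from above raises the knob end of the table top, 0.03 rad per rad of turn, so the bubble moves 13.5 mm toward the knob end; it stops 0.8 rad or more beyond start or level.
- bubble (a joint): distance (m) of the bubble's middle from the vial's middle along the level's +y; 0 is centred, within 3 mm it is between the black lines; stops at 21 mm. It drifts to the higher end, 0.45 m per rad of tilt, and takes about 1.5 s to settle after a change.
- red_marker_block: bystander: red block 30 x 55 x 18 mm, origin under its middle
- tape_roll: bystander: roll of beige tape, 100 across, 25 tall, origin under its middle
- bearing_box: bystander: white and blue carton 68 x 68 x 22 mm, origin under its middle
- bearing_big: bystander: steel ball bearing 62 across, 17 tall, origin under its middle
- seal_big: bystander: black oil seal ring 72 across, 10 tall, origin under its middle

How it is judged (in metres and radians):
On the way, in this order (a step that is already met when the one before it is completed fails the run):
1. the level stands on its edge in the slot, down on the table top, let go (x of level in the frame of table_top between -0.004 and 0.004 m and y of level in the frame of table_top between -0.02 and 0.02 m and z of level in the frame of table_top between -0.004 and 0.003 m and angle between the y axis of level and the y axis of table_top, either way round below 0.04 rad and angle between the z axis of level and the z axis of table_top, either way round below 0.06 rad and angle between level's own z axis and vertical below 0.1 rad and contact force between level and the fingers below 0.1 N and contact force between level and table_top above 0.5 N), for 0.5 s.
2. the foot knob has been turned so that the bubble rests between the lines, with the level seated in the slot (x of level in the frame of table_top between -0.004 and 0.004 m and y of level in the frame of table_top between -0.02 and 0.02 m and z of level in the frame of table_top between -0.004 and 0.003 m and angle between the y axis of level and the y axis of table_top, either way round below 0.04 rad and angle between the z axis of level and the z axis of table_top, either way round below 0.06 rad and angle between level's own z axis and vertical below 0.1 rad and value of joint bubble between -0.003 and 0.003 m and angle between table_top's own z axis and vertical below 0.012 rad and velocity of joint bubble between -0.004 and 0.004 m/s), for 0.4 s.
At the end, for the whole second after the job is handed in: Level seated on edge in the slot (4 mm across, 20 mm along, 3 mm down, 0.04 rad), bubble within 3 mm of the vial's middle, table top within 0.012 rad of level, and the fingers still pressing the level so that it bears on the table top with 6 to 22 N (its 2.3 N weight included) (x of level in the frame of table_top between -0.004 and 0.004 m and y of level in the frame of table_top between -0.02 and 0.02 m and z of level in the frame of table_top between -0.004 and 0.003 m and angle between the y axis of level and the y axis of table_top, either way round below 0.04 rad and angle between the z axis of level and the z axis of table_top, either way round below 0.06 rad and angle between level's own z axis and vertical below 0.1 rad and value of joint bubble between -0.003 and 0.003 m and angle between table_top's own z axis and vertical below 0.012 rad and contact force between level and table_top between 6 and 22 N and contact force between level and the fingers above 2 N); the arm keeps its last pose, push and grip.
It fails at once if a bystander is shifted by more than 25 mm (distance of any of red_marker_block, tape_roll, bearing_box, bearing_big, seal_big from where it was at the start of the episode above 0.025 m).
It fails at once if the level is banged or forced onto the table top (over 60 N) (contact force between level and table_top above 60 N).
It also fails if it takes over 72 s, if anything falls off the work surface, if the arm or the gripper's body presses on something with over 40 N, if the wrist force passes 120 N, or if a joint passes its speed limit or range.

ROBOT

A 6-joint arm with a two-finger parallel gripper is mounted at the origin on a cart in front of the work surface, level with it; the furniture and walls round the work are solid. World frame = base frame: x ahead of the robot, y to its left, z up, the work surface at z = 0. Lengths are in mm, angles in rad, forces in N, time in s.
With the tool pointing down it reaches from about 275 to 1000 mm from the base axis. Payload 8.4 kg.
Tool frame: the origin (TCP) lies on the centre line of the jaws, within the pads' length; the fingertips stand 17 mm ahead of it and the grasp point (between the pads) lies 2 mm behind it; z points along the fingers, y is the line along which they close (so a half turn about z gives the same grasp; the last joint's range is limited). The gripper opens to 85 mm and grips with 20 to 120 N. Pads are 22 mm wide; open, the fingers measure 114 mm over their backs; the gripper's body (76 mm by 85 mm) begins 54 mm behind the grasp point. The pads swing forward as they close: fully open they stand 13 mm farther back than shut.
Start: joints at [-1.328, 0.353, 1.633, -0, 1.155, -0.002], TCP at [151.475, -606.369, 215.681] pointing down, gripper open.
Joint ranges: [-2.63, 2.63], [-0.92, 2.1], [0.06, 2.66], [-1.3, 4.44], [0, 2.69], [-3.02, 3.02]. Speed limits (rad/s): [2.22, 2.22, 2.79, 3.14, 3.14, 3.14].

INTERFACE

Orientations are given as [roll, pitch, yaw] about the fixed x, y, z axes, in that order (R = Rz(yaw) Ry(pitch) Rx(roll)).
In Python, from rig import r, eyes gives the robot as it stands. The module is installed in compiled form; this text tells all that it offers.
- The arm moves only by the shell command python3 -m inch 'ROWS' [FORCE]. ROWS is JSON, a list of rows, each a list of 7 numbers: the shift along the tool's x, y, z in m, then the turn, a rotation vector about the tool's x, y, z in degrees, then the closure, from -1 (fully open) to 1 (shut). In form: [[x, y, z, rx, ry, rz, gripper], ...]. A call has 1 to 8 rows; each row shifts and turns the commanded pose from where the row before left it, along the tool's axes as they then stand; what a row does not reach is not made up. A row lasts 1/10 s, in which the tool goes at most 50 mm and 8.59 degrees, less where a joint would pass 70% of its speed; a pose out of reach is approached as far as the arm can. A call with a gripper value outside its range is refused whole. The fingers move at their own pace and stop on an object; FORCE is the grip in N (left out, the last holds). Time passes only in rows, so rows that do not move let the fingers close. It gives the time, the measured TCP pose, the force, the opening and the grip force at its end, in the units of the state.
- r.sense(): the state, without advancing time (a new reading comes with each control period).
- eyes.grab_frame(name): name is "scene" or "top" or "wrist"; returns a dict with "img" (480x640x3 uint8, blue, green, red), "fx", "fy", "cx", "cy" (pixels), "R" (3x3) and "t" (3): a world point X has camera coordinates R X + t; the wrist camera has in their place "hand_eye" (4x4, takes a point from camera to tool coordinates, whose origin is the TCP and whose axes are the flange's). Camera axes: x right, y down, z forward; pixel columns grow to the right and rows downward; lengths in mm; the calibration is good to about 2 mm. A picture is of the moment at which its call begins: read the wrist's pose just before it. There is no depth.
- r.sign_off(): hands the job in; it is judged then, once.
The state is a dict: "clock": time; "qpos": joint angles; "qvel": joint speeds; "joint_efforts": joint torques, N m; "eef_pos": TCP position; "tcp_rot": TCP orientation; "contact_force": force on the tool from outside, world axes, zero at the start; "wrist_torque": the same for the moment, N m; "opening": opening from 0.0 (shut) to 1.0 (fully open); "grasp_force": force on a finger pad.
Only numpy, scipy, OpenCV 4.12 (cv2) and the standard library are available. Lean on these libraries where they do the work, as an engineer would, in place of code of your own. Each camera call takes 0.05 s, during which the arm holds its last target. There are 200 camera calls.

## Working session

There is one attempt and no reset: what is moved stays moved. The work goes in short steps, Python scripts to look and compute and a shell command to move; the robot and the scene stay as the last step left them, time stands still between calls to the robot, and variables do not carry over. Pictures are saved under pics/ and viewed, at most 14 in all, crops included, and the job is handed in when it is done.

```bash
mkdir -p pics; cat > h.py <<'E'
import numpy as np, cv2, json
from rig import r, eyes
from scipy.spatial.transform import Rotation as Ro
def grab(n):
    s=r.sense(); f=eyes.grab_frame(n)
    if "hand_eye" in f:
        T=np.eye(4); T[:3,:3]=Ro.from_euler('xyz',s["tcp_rot"]).as_matrix(); T[:3,3]=s["eef_pos"]
        C=T@np.array(f["hand_eye"]); f["R"]=C[:3,:3].T; f["t"]=-C[:3,:3].T@C[:3,3]
    f["R"]=np.array(f["R"]);f["t"]=np.array(f["t"]).ravel(); return f
def save(f,n): 
    cv2.imwrite(f"pics/{n}.png",f["img"])
    np.savez(f"{n}.npz",img=f["img"],R=f["R"],t=f["t"],k=[f["fx"],f["fy"],f["cx"],f["cy"]])
def w(n,u,v,z):
    d=np.load(n+".npz"); fx,fy,cx,cy=d["k"]
    ray=d["R"].T@np.array([(u-cx)/fx,(v-cy)/fy,1]); c=-d["R"].T@d["t"]
    return c+ray*(z-c[2])/ray[2]
def px(n,X):
    d=np.load(n+".npz"); fx,fy,cx,cy=d["k"]; p=d["R"]@np.array(X)+d["t"]
    return fx*p[0]/p[2]+cx, fy*p[1]/p[2]+cy
E
python3 - <<'E'
from h import *
for n in("top","scene"): f=grab(n); save(f,n+"0"); print(n,-f["R"].T@f["t"],f["fx"])
s=r.sense(); print(s)
E
```

```text
top [ 350.85881605  -19.30756379 1504.09143505] 472.1821930517818
scene [-530.22381253 -850.60792227  664.83313707] 549.7739513915002
{'clock': 0.1, 'qpos': array([-1.32840729e+00,  3.53581195e-01,  1.63410555e+00,  8.01444163e-07,
        1.15518929e+00, -2.42057934e-03]), 'qvel': array([-0.00224354, -0.00191529, -0.00074854, -0.00072782, -0.00109908,
        0.00074842]), 'joint_efforts': array([ 4.58450486e-04, -6.06357121e+01, -3.42820251e+01,  7.35179606e-05,
        3.94820992e-03,  1.32280555e-06]), 'eef_pos': array([ 151.3569304 , -605.91025975,  215.01573205]), 'tcp_rot': array([-3.14030928e+00, -3.83932463e-06,  2.44809288e-01]), 'contact_force': array([-0.28962623,  0.33407664,  0.05064318]), 'wrist_torque': array([-0.03117166, -0.04164075,  0.03743105]), 'grasp_force': 0.0, 'opening': 1.0016442222962914}
```

View pics/top0.png

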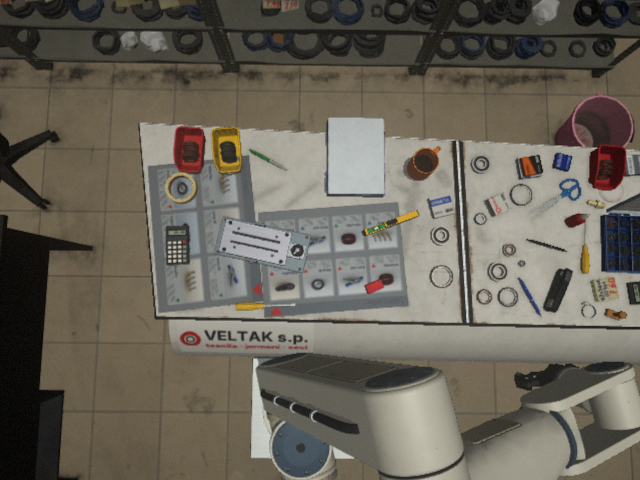

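The top view shows the table at about (262,243) with its knob at (298,250), and the level at about (391,222) with its vial toward the lower left. Next I'll enlarge that area.

```bash
python3 - <<'E'
from h import *
i=cv2.imread("pics/top0.png")[190:310,205:445]
cv2.imwrite("pics/c1.png",cv2.resize(i[:85,:115],None,fx=6.5,fy=6.5,interpolation=cv2.INTER_CUBIC))
cv2.imwrite("pics/c2.png",cv2.resize(i[5:65,145:225],None,fx=10,fy=10,interpolation=cv2.INTER_CUBIC))
print(px("top0",[0,0,0]))
E
```

```text
(np.float64(303.78279405085715), np.float64(407.64618893058844))
```

View pics/c1.png

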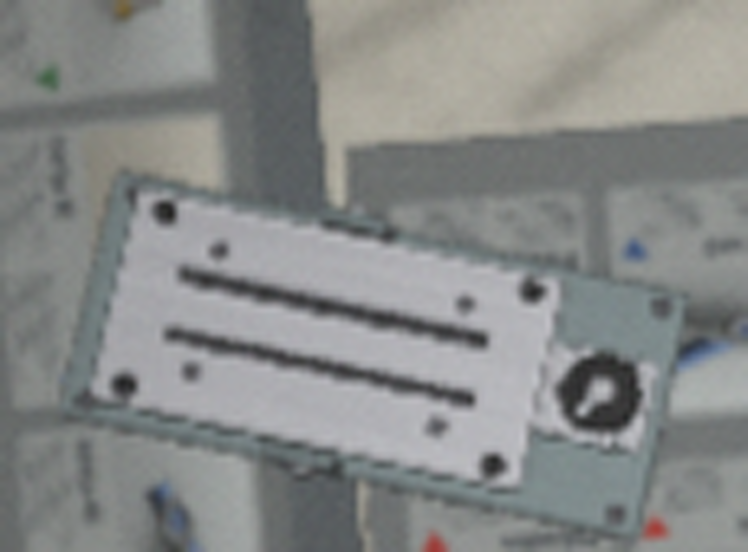

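View pics/c2.png

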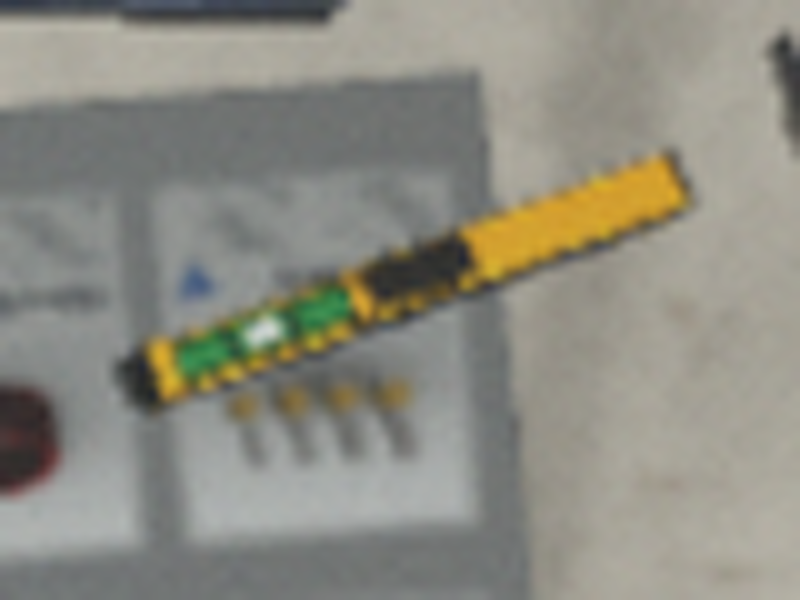

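c1: the rails run (180,273)-(487,341) and (165,333)-(475,400), with the knob at (600,392). c2: the level's ends are at (140,383) and (680,180), the pad at (418,268), and the vial's middle at (265,330).

```bash
python3 - <<'E'
from h import *
c1=lambda U,V,z:w("top0",(U+.5)/6.5-.5+205,(V+.5)/6.5-.5+190,z)
c2=lambda U,V,z:w("top0",(U+.5)/10-.5+350,(V+.5)/10-.5+195,z)
a,b,c,d=[c1(*p,53) for p in((180,273),(487,341),(165,333),(475,400))]
m=(a+b+c+d)/4; ax=(a+c-b-d)/2
k=c1(600,392,84)
print("slot mid",m,"len",np.linalg.norm(ax),"yaw of +y",np.degrees(np.arctan2(ax[1],ax[0])),"gap",np.linalg.norm((a+b-c-d)/2))
kv=m-k; print("knob",k,np.linalg.norm(kv[:2]),np.degrees(np.arctan2(kv[1],kv[0])))
e,g=c2(140,383,40),c2(680,180,40); p=c2(418,268,50.5);v=c2(265,330,40)
l=e-g; print("level mid",(e+g)/2,"len",np.linalg.norm(l),"yaw +y",np.degrees(np.arctan2(l[1],l[0])),"pad",p,"vial",v,np.linalg.norm((v-p)[:2]))
E
```

```text
slot mid [508.01185519 155.56629861  53.        ] len 150.2163240134621 yaw of +y 78.0997905361652 gap 29.053659752727032
knob [479.92422143  24.54589735  84.        ] 133.99724145591756 77.90029536713833
level mid [ 572.17715088 -267.25116606   40.        ] len 182.8478749090807 yaw +y 111.14635340550112 pad [ 574.76323497 -267.74846085   50.5       ] vial [ 556.29189173 -221.28058256   40.        ] 50.00454213892401
```

```bash
python3 -m inch '[[0,0,0,0,0,-8.5,-1],[0,0,0,0,0,-8.5,-1],[0,0,0,0,0,-8.5,-1],[0,0,0,0,0,-8.5,-1],[0,0,0,0,0,-8.5,-1],[0,0,0,0,0,-8.5,-1],[0,0,0,0,0,-8.5,-1],[0,0,0,0,0,-8.5,-1]]'
python3 -m inch '[[0,0,0,0,0,-8,-1],[0,0,0,0,0,-8,-1],[0,0,0,0,0,-8,-1],[0,0,0,0,0,-5,-1],[0,0,0,0,0,0,-1]]'
cat > go.py <<'E'
import sys
from h import *
# target: x y z yaw(deg) [tilt about tool y? none]
s=r.sense(); R=Ro.from_euler('xyz',s["tcp_rot"]); x,y,z,yaw=map(float,sys.argv[1:5])
tilt=float(sys.argv[5]) if len(sys.argv)>5 else 0  # rad, tool rotation raising the tool-x side
T=Ro.from_euler('z',yaw,degrees=True)*Ro.from_euler('y',-tilt)*Ro.from_euler('x',np.pi)
d=np.array([x,y,z])-s["eef_pos"]
print("clock %.2f"%s["clock"],"pos",s["eef_pos"].round(1),"rpy",np.degrees(s["tcp_rot"]).round(2),"F",s["contact_force"].round(1),"open %.3f"%s["opening"],"grip %.1f"%s["grasp_force"])
print("shift mm now-frame",(R.inv().apply(d)).round(1),"turn deg",np.degrees((R.inv()*T).as_rotvec()).round(2))
E
python3 go.py 573 -267.5 200 111
```

```text
clock: 0.9
eef_pos: [151.4, -606.1, 215.2]
tcp_rot: [-3.141, -0.001, 1.438]
contact_force: [-0.5, 0.6, 0.5]
opening: 0.999
grasp_force: 0.0
clock: 1.4
eef_pos: [151.4, -606.1, 215.3]
tcp_rot: [3.142, -0.001, 1.939]
contact_force: [-0.2, 0.7, 0.3]
opening: 0.998
grasp_force: 0.0
clock 1.40 pos [ 151.4 -606.1  215.3] rpy [ 1.8000e+02 -4.0000e-02  1.1109e+02] F [-0.2  0.7  0.3] open 0.998 grip 0.0
shift mm now-frame [164.2 515.2  15.5] turn deg [ 0.   -0.04  0.09]
```

```bash
python3 -m inch '[[0.015,0.047,0,0,0,0,-1],[0.015,0.047,0,0,0,0,-1],[0.015,0.047,0,0,0,0,-1],[0.015,0.047,0,0,0,0,-1],[0.015,0.047,0,0,0,0,-1],[0.015,0.047,0,0,0,0,-1],[0.015,0.047,0,0,0,0,-1],[0.015,0.047,0,0,0,0,-1]]'
python3 -m inch '[[0.015,0.047,0,0,0,0,-1],[0.015,0.047,0,0,0,0,-1],[0.014,0.045,0.015,0,0,0,-1],[0,0,0,0,0,0,-1],[0,0,0,0,0,0,-1]]'
python3 go.py 573 -267.5 200 111
python3 -c "
from h import *
save(grab('wrist'),'w1')"
```

```text
clock: 2.2
eef_pos: [460.7, -357.9, 215.7]
tcp_rot: [3.142, 0.0, 1.935]
contact_force: [0.6, -0.1, -0.3]
opening: 1.0
grasp_force: 0.0
clock: 2.7
eef_pos: [573.5, -267.5, 199.8]
tcp_rot: [-3.14, -0.001, 1.938]
contact_force: [-0.5, -1.2, 0.3]
opening: 1.002
grasp_force: 0.0
clock 2.70 pos [ 573.5 -267.5  199.8] rpy [-1.7992e+02 -6.0000e-02  1.1104e+02] F [-0.5 -1.2  0.3] open 1.002 grip 0.0
shift mm now-frame [ 0.1 -0.4 -0.2] turn deg [-0.08 -0.06  0.04]
```

View pics/w1.png

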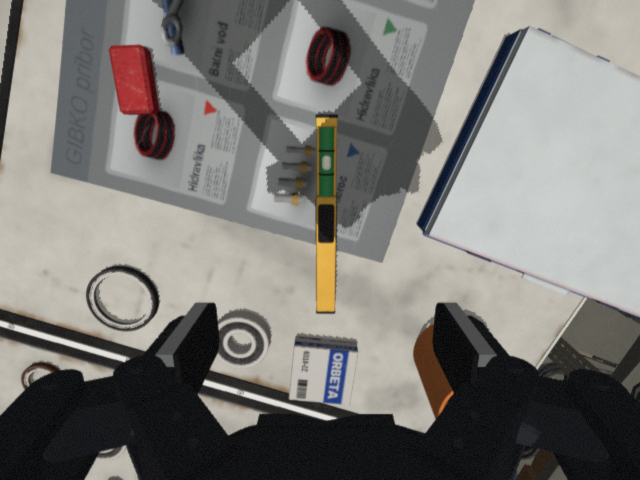

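The wrist view shows the level's ends at (326.5,117) and (326,310), the pad at (326,223), and the bubble near the vial's middle at (326,162). I'll refine the pose from this.

```bash
python3 - <<'E'
from h import *
e,g,p=w("w1",327,116.5,40),w("w1",326,312,40),w("w1",326.3,223,50.5); l=e-g
print((e+g)/2,np.linalg.norm(l),np.degrees(np.arctan2(l[1],l[0])),p)
E
python3 -m inch '[[0,0,0.04,0,0,0,-1],[0,0,0.04,0,0,0,-1],[0,0,0.04,0,0,0,-1],[0,0,0,0,0,0,-1],[0,0,0,0,0,0,-1]]'
python3 go.py 573 -267.5 33 111
```

```text
[ 576.14171547 -271.9120935    40.        ] 178.42427364025193 110.8304215892808 [ 575.4398222  -270.52365931   50.5       ]
clock: 3.25
eef_pos: [572.6, -269.5, 81.3]
tcp_rot: [-3.141, -0.0, 1.936]
contact_force: [0.5, -0.6, 1.0]
opening: 1.001
grasp_force: 0.0
clock 3.25 pos [ 572.6 -269.5   81.3] rpy [-1.7996e+02 -3.0000e-02  1.1091e+02] F [ 0.5 -0.6  1. ] open 1.001 grip 0.0
shift mm now-frame [ 1.7  1.1 48.3] turn deg [-0.04 -0.03 -0.09]
```

```bash
python3 -m inch '[[0,0.0015,0.024,0,0,0,-1],[-0.001,0.001,0.024,0,0,0,-1],[0,0,0,0,0,0,-1],[0,0,0,0,0,0,0.3]]' 
python3 go.py 575 -270 33 111
python3 -m inch '[[0,0,0,0,0,0,1],[0,0,0,0,0,0,1],[0,0,0,0,0,0,1],[0,0,0,0,0,0,1],[0,0,0,0,0,0,1],[0,0,0,0,0,0,1],[0,0,0,0,0,0,1],[0,0,0,0,0,0,1]]' 40
python3 go.py 575 -270 33 111
```

```text
clock: 3.65
eef_pos: [577.0, -269.5, 35.0]
tcp_rot: [3.14, 0.002, 1.937]
contact_force: [0.1, 0.1, -0.5]
opening: 0.851
grasp_force: 0.0
clock 3.65 pos [ 577.  -269.5   35. ] rpy [1.7991e+02 1.0000e-01 1.1098e+02] F [ 0.1  0.1 -0.5] open 0.851 grip 0.0
shift mm now-frame [ 0.2 -2.1  2. ] turn deg [ 0.09  0.1  -0.02]
clock: 4.45
eef_pos: [576.2, -268.7, 32.8]
tcp_rot: [3.141, 0.0, 1.938]
contact_force: [-1.3, -1.2, 3.7]
opening: 0.135
grasp_force: 39.1
clock 4.45 pos [ 576.2 -268.7   32.8] rpy [1.7999e+02 2.0000e-02 1.1103e+02] F [-1.3 -1.2  3.7] open 0.135 grip 39.1
shift mm now-frame [-0.8 -1.6 -0.2] turn deg [0.01 0.02 0.03]
```

```bash
python3 -m inch '[[0,0,-0.02,0,0,0,1],[0,0,-0.04,0,0,0,1],[0,0,-0.04,0,0,0,1],[0,0,-0.03,0,0,8,1],[0,0,0,0,0,8,1],[0,0,0,0,0,8,1],[0,0,0,0,0,8,1],[0,0,0,0,0,1,1]]' 
python3 -c "
from h import *
f=grab('wrist');save(f,'w2');print(f['img'].shape)"
python3 go.py 508 155.5 165 78
```

```text
clock: 5.25
eef_pos: [575.5, -268.2, 161.9]
tcp_rot: [-3.14, -0.0, 1.359]
contact_force: [-0.0, -0.4, -2.0]
opening: 0.133
grasp_force: 39.6
(480, 640, 3)
clock 5.30 pos [ 575.6 -268.2  162. ] rpy [-1.7993e+02 -2.0000e-02  7.8060e+01] F [ 0.3  0.3 -2.3] open 0.136 grip 39.6
shift mm now-frame [ 400.6 -153.8   -2.7] turn deg [-0.07 -0.02  0.06]
```

View pics/w2.png

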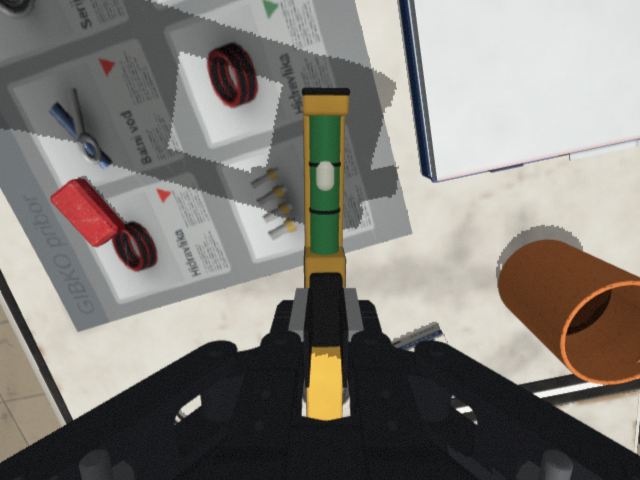

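Level is held straight, its +y end at (326,88), with the bubble at (325,175) and the vial's middle at (325,188). I'll carry it toward the table and look at the slot on the way.

```bash
python3 - <<'E'
from h import *
e=w("w2",326.5,88,169); s=r.sense(); R=Ro.from_euler('xyz',s["tcp_rot"]); print("end in tool",R.inv().apply(e-s["eef_pos"]))
for v in(276,346): print(R.inv().apply(w("w2",327,v,179.6)-s["eef_pos"]))
E
python3 -m inch '[[0.044,-0.017,0,0,0,0,1],[0.044,-0.017,0,0,0,0,1],[0.044,-0.017,0,0,0,0,1],[0.044,-0.017,0,0,0,0,1],[0.044,-0.017,0,0,0,0,1],[0.044,-0.017,0,0,0,0,1],[0,0,0,0,0,0,1],[0,0,0,0,0,0,1]]'
python3 -c "
from h import *
f=grab('wrist');save(f,'w3')"
python3 go.py 508 155.5 165 78
```

```text
end in tool [88.55123216  0.81273056 -6.99525872]
[ 15.38424184   0.85421799 -17.62620706]
[-17.6144434    0.80663278 -17.64007608]
clock: 6.1
eef_pos: [530.7, 12.0, 162.5]
tcp_rot: [-3.141, 0.0, 1.368]
contact_force: [0.4, -1.2, -2.2]
opening: 0.133
grasp_force: 39.6
clock 6.15 pos [531.   11.  162.5] rpy [-1.7999e+02  2.0000e-02  7.8230e+01] F [-0.  -0.8 -1.9] open 0.132 grip 39.6
shift mm now-frame [136.8 -52.   -2.5] turn deg [-0.01  0.02  0.23]
```

View pics/w3.png

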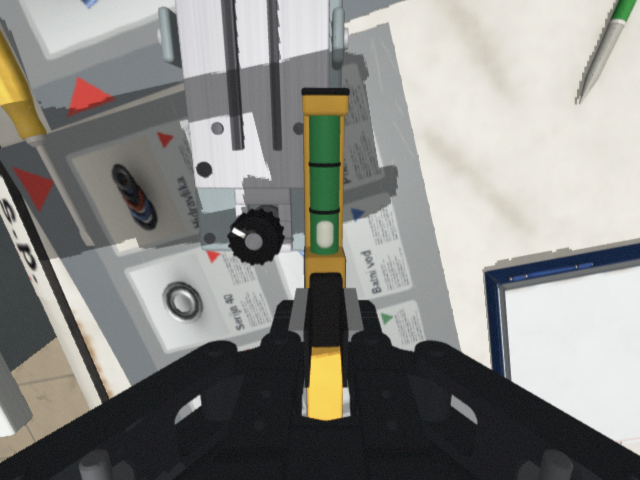

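w3 shows the rails' near ends at (238,149) and (277,149), both leaving the top edge at about (230,0) and (271,0), and the knob at (254,241).

```bash
python3 - <<'E'
from h import *
cv2.imwrite("pics/c3.png",cv2.resize(cv2.imread("pics/w3.png")[0:270,190:340],None,fx=2.2,fy=2.2,interpolation=cv2.INTER_CUBIC).transpose(0,1,2))
a,b=w("w3",238,149,51),w("w3",277,149,51)
A,B=w("w3",230,0,53),w("w3",271,0,53)
k=w("w3",254,241,84); d=np.load("w3.npz"); print("cam",-d["R"].T@d["t"])
n=(a+b)/2; f=(A+B)/2; v=f-n; print(a,b,np.linalg.norm(a-b),n,f,np.degrees(np.arctan2(v[1],v[0])),"k",k)
u=np.array([np.cos(np.radians(78)),np.sin(np.radians(78)),0]); print("mid",n+75*u, "from k",k+135*u)
E
```

```text
cam [545.66161819  83.20630715 320.81729092]
[481.85120933  83.55587584  51.        ] [509.19063909  77.94089063  51.        ] 27.91007843885372 [495.52092421  80.74838324  51.        ] [514.90840919 171.14487852  53.        ] 77.89505799875045 k [484.05260177  23.05246165  84.        ]
mid [511.11430102 154.10945329  51.        ] from k [512.12068003 155.10238775  84.        ]
```

View pics/c3.png

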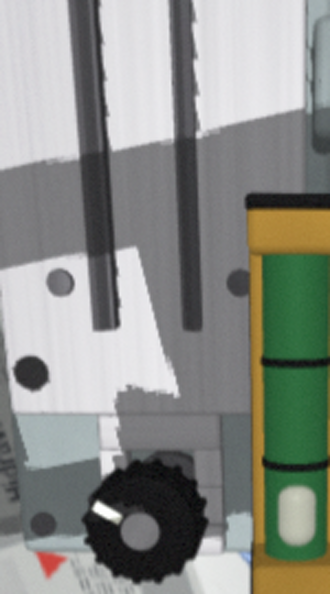

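Yaw of 78° holds. The rails are 36 mm over all, which checks, so the slot's middle is about (511,154.5). I'll move above it, tilted about 0.03 rad.

```bash
python3 go.py 511 154.5 110 78 0.03
python3 -m inch '[[0.045,-0.016,0,0,0,0,1],[0.045,-0.016,0,0,0,0,1],[0.046,-0.016,0.01,0,0,0,1],[0,0,0.02,0,0,0,1],[0,0,0,0,0,0,1],[0,0,0,0,0,0,1]]'
python3 go.py 511 154.5 110 78 0.03
```

```text
clock 6.15 pos [531.   11.  162.5] rpy [-1.7999e+02  2.0000e-02  7.8230e+01] F [-0.  -0.8 -1.9] open 0.132 grip 39.6
shift mm now-frame [136.5 -48.9  52.5] turn deg [-0.01  1.74  0.23]
clock: 6.75
eef_pos: [512.4, 152.5, 132.5]
tcp_rot: [-3.141, 0.001, 1.361]
contact_force: [0.1, -0.1, -2.3]
opening: 0.132
grasp_force: 39.6
clock 6.75 pos [512.4 152.5 132.5] rpy [-1.7994e+02  5.0000e-02  7.8000e+01] F [ 0.1 -0.1 -2.3] open 0.132 grip 39.6
shift mm now-frame [ 1.6 -1.8 22.5] turn deg [-0.06  1.77  0.  ]
```

```bash

python3 -m inch '[[0.001,-0.0012,0.012,0,1.7,0,1],[0,0,0.012,0,0,0,1],[0,0,0,0,0,0,1],[0,0,0,0,0,0,1]]'
python3 go.py 511 154.5 85 78 0.03
python3 -c "
from h import *
f=grab('wrist');save(f,'w4'); f=grab('scene');save(f,'s4')
a=cv2.imread('pics/w4.png')[0:400,150:500]; print(px('s4',[511,154,50]))
u,v=map(int,px('s4',[511,154,50])); b=cv2.imread('pics/s4.png')[v-67:v+67,u-67:u+67]
cv2.imwrite('pics/c4.png',np.hstack([a,cv2.resize(b,(400,400),interpolation=cv2.INTER_CUBIC)]))"
```

```text
clock: 7.15
eef_pos: [511.7, 154.7, 108.8]
tcp_rot: [-3.141, -0.029, 1.361]
contact_force: [-0.7, 0.1, -1.4]
opening: 0.13
grasp_force: 39.6
clock 7.15 pos [511.7 154.7 108.8] rpy [-179.99   -1.66   77.97] F [-0.7  0.1 -1.4] open 0.130 grip 39.6
shift mm now-frame [-1.  -0.6 23.8] turn deg [-0.01  0.06 -0.03]
(np.float64(259.67051501550617), np.float64(219.88919689402547))
```

View pics/c4.png

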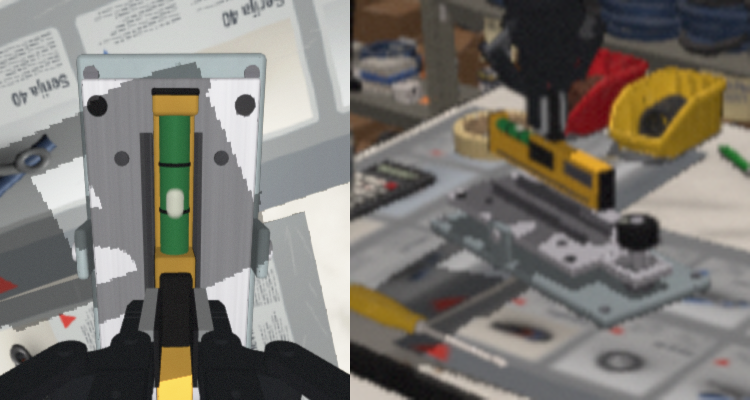

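The level hangs above the slot. In the full image the rails' outer edges are at about u=291 and 352 at v=135, and the level's far end is centred at (326,92). Now I'll compare across the slot.

```bash
python3 - <<'E'
from h import *
s=r.sense(); u=np.array([np.cos(np.radians(78)),np.sin(np.radians(78)),0]);x=np.array([u[1],-u[0],0])
g=lambda p:((p-s["eef_pos"])@u,(p-s["eef_pos"])@x)
for q in((291,135,55),(352,135,55),(325.5,92,115+3),(227,52,43),(416,52,43)): print(q,np.round(g(w("w4",*q)),1))
img=np.load("w4.npz")["img"]; print(img[150,270:375].mean(1).round().astype(int)); print(img[190,270:375].mean(1).round().astype(int))
E
```

```text
(291, 135, 55) [ 71.5 -19.3]
(352, 135, 55) [71.5 15. ]
(325.5, 92, 118) [86.3  0.1]
(227, 52, 43) [116.6 -55.2]
(416, 52, 43) [116.6  51. ]
[123 119 124 127 130 132 135 137 132 134 129 131 134 137 135 137 135 135
 133 126  81  64  68  66  63  59  59  57  54  57  69  63  54  78 105 115
 121 125 123  89  63  64  65  66  71  70  69  72  74  74  73  77  75  77
  79  77  79  76  73  72  74  74  70  69  67  65  67  64  60  75 123 124
 115 105  64  57  59  57  63  63  63  73 111 131 130 132 131 130 133 135
 134 134 138 136 137 137 138 132 129 121 110 106 112 118 122]
[131 132 131 133 135 135 136 134 136 137 132 134 130 133 135 136 136 134
 134 134 130  98  71  65  65  63  58  56  55  53  57  66  62  51  80 112
 119 127 123 105  68  60  64  67  70  71  73  80 106 128 147 154 162 165
 168 171 165 163 156 149 132 115  93  72  69  64  64  64  66 103 123 119
 107  67  57  54  58  61  66  64  68  87 127 129 131 128 129 130 133 132
 132 135 136 136 135 135 137 137 135 135 136 135 135 133 134]
```

```bash

python3 -m inch '[[0,-0.0027,0.008,0,0,0,1],[0,0,0.008,0,0,0,1],[0,0,0.007,0,0,0,1],[0,0,0.003,0,0,0,1],[0,0,0,0,0,0,1],[0,0,0,0,0,0,1]]'
python3 go.py 509 155 74 78 0.03
python3 -m inch '[[0,0,0.002,0,0,0,1],[0,0,0.002,0,0,0,1],[0,0,0.001,0,0,0,1],[0,0,0,0,0,0,1],[0,0,0,0,0,0,1]]'
python3 go.py 509 155 74 78 0.03
```

```text
clock: 7.85
eef_pos: [509.0, 156.8, 82.6]
tcp_rot: [-3.141, -0.03, 1.362]
contact_force: [0.5, -0.5, -2.2]
opening: 0.138
grasp_force: 39.6
clock 7.85 pos [509.  156.8  82.6] rpy [-179.99   -1.69   78.03] F [ 0.5 -0.5 -2.2] open 0.138 grip 39.6
shift mm now-frame [-2.   0.4  8.6] turn deg [-0.01  0.03  0.03]
clock: 8.35
eef_pos: [508.9, 156.8, 77.6]
tcp_rot: [-3.142, -0.03, 1.362]
contact_force: [1.3, -0.1, -2.7]
opening: 0.133
grasp_force: 40.4
clock 8.35 pos [508.9 156.8  77.6] rpy [-180.     -1.69   78.03] F [ 1.3 -0.1 -2.7] open 0.133 grip 40.4
shift mm now-frame [-1.9  0.5  3.5] turn deg [-0.    0.03  0.03]
```

```bash

for i in 1 2; do python3 -m inch '[[0,0,0.001,0,0,0,1],[0,0,0,0,0,0,1]]' | grep -E "eef|contact"; done
python3 -m inch '[[0,0,0.001,0,0,0,1],[0,0,0,0,0,0,1]]' | grep -E "eef|contact"
python3 -m inch '[[0,0,0.0005,0,0,0,1],[0,0,0,0,0,0,1]]' | grep -E "eef|contact"
```

```text
eef_pos: [509.0, 156.9, 76.6]
contact_force: [1.2, 1.0, -3.2]
eef_pos: [508.9, 156.9, 75.6]
contact_force: [1.5, 0.1, -2.5]
eef_pos: [508.9, 157.0, 74.6]
contact_force: [1.1, -0.1, -2.8]
eef_pos: [509.0, 157.0, 74.2]
contact_force: [1.3, 0.1, -1.8]
```

```bash

python3 -m inch '[[0,0,0.0007,0,0,0,1],[0,0,0,0,0,0,1]]' | grep -E "eef|contact"
python3 -m inch '[[0,0,0.0005,0,0,0,1],[0,0,0,0,0,0,1]]' | grep -E "eef|contact"
python3 -m inch '[[0,0,0.0005,0,0,0,1],[0,0,0,0,0,0,1]]' | grep -E "eef|contact"
```

```text
eef_pos: [509.0, 157.1, 73.6]
contact_force: [1.2, -0.7, -1.5]
eef_pos: [509.1, 157.1, 73.2]
contact_force: [0.1, -0.2, 1.5]
eef_pos: [509.1, 157.1, 72.7]
contact_force: [-0.6, 0.7, 3.2]
```

```bash

python3 -m inch '[[0,0,0,0,0,0,0.5],[0,0,0,0,0,0,0.2],[0,0,0,0,0,0,-0.2],[0,0,0,0,0,0,-0.5],[0,0,-0.005,0,-1.7,0,-0.5],[0,0,-0.02,0,0,0,-0.5],[0,0,-0.04,0,0,0,-0.5],[0,0,-0.04,0,0,0,-0.5]]'
python3 -m inch '[[0,0,0,0,0,0,-0.5],[0,0,0,0,0,0,-0.5],[0,0,0,0,0,0,-0.5],[0,0,0,0,0,0,-0.5],[0,0,0,0,0,0,-0.5],[0,0,0,0,0,0,-0.5],[0,0,0,0,0,0,-0.5]]'
python3 go.py 508.5 155 180 78
python3 -c "
from h import *
f=grab('wrist');save(f,'w5')"
```

```text
clock: 10.55
eef_pos: [508.2, 156.8, 178.0]
tcp_rot: [-3.14, 0.001, 1.362]
contact_force: [0.1, 0.0, 0.6]
opening: 0.75
grasp_force: 0.0
clock: 11.25
eef_pos: [508.8, 156.9, 177.1]
tcp_rot: [-3.141, 0.0, 1.362]
contact_force: [-0.5, 0.1, 0.9]
opening: 0.748
grasp_force: 0.0
clock 11.25 pos [508.8 156.9 177.1] rpy [-1.7997e+02  2.0000e-02  7.8020e+01] F [-0.5  0.1  0.9] open 0.748 grip 0.0
shift mm now-frame [-1.9  0.1 -2.9] turn deg [-0.03  0.02  0.02]
```

View pics/w5.png

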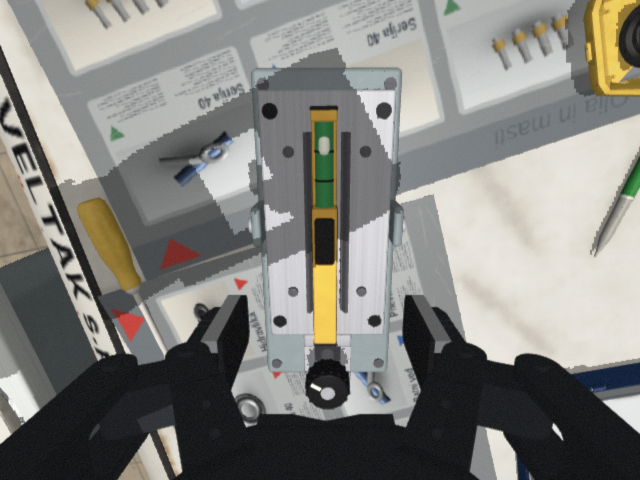

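The level sits in the slot. The bubble is at about (324,145) and the vial's middle at about (324,165), so it is roughly 14 mm off toward +y, which means about 1.0 rad clockwise. The knob is at (328,386).

```bash
cat > bub.py <<'E'
from h import *
import sys
# bubble offset along level +y from the wrist picture: sample along the vial axis
def bubble(n,mid=(508.7,156.0),yaw=78,tilt=0.0):
    d=np.load(n+".npz"); g=d["img"].astype(float)
    u=np.array([np.cos(np.radians(yaw)),np.sin(np.radians(yaw))]); x=np.array([u[1],-u[0]])
    S=np.arange(0,100,.5); A=np.zeros((len(S),3))
    for o in np.arange(-2,2.1,1):
        for i,s in enumerate(S):
            p=np.array(mid)+s*u+o*x; a,b=px(n,[p[0],p[1],78+s*tilt])
            if 0<=a<639 and 0<=b<479: A[i]+=cv2.getRectSubPix(d["img"],(1,1),(float(a),float(b)))[0,0]/5
    return S,A
if __name__=="__main__":
    S,A=bubble(sys.argv[1],tilt=float(sys.argv[2]))
    red=A[:,2]; gr=A[:,1]-red   # red high in bubble / yellow; green-red high in the vial
    v=S[gr>25]; print("vial",v.min(),v.max())
    m=(S>v.min())&(S<v.max()); wgt=np.clip(red-70,0,None)*m; b=(wgt*S).sum()/wgt.sum()
    dk=S[m&(A.sum(1)<100)]; print("dark",dk); print("bubble",b,"offset",b-(v.min()+v.max())/2)
    if len(sys.argv)>3: print(np.c_[S,A.round()][20:180:2].astype(int).tolist())
E
python3 bub.py w5 0.03 p; python3 -c "
from h import *
print(w('w5',328,386,84))"
python3 go.py 480.5 24 177 78
```

```text
vial 21.5 79.0
dark [40.  40.5]
bubble 64.31515896875284 offset 14.06515896875284
[[10, 26, 26, 28], [11, 25, 26, 24], [12, 25, 24, 25], [13, 23, 30, 37], [14, 39, 86, 110], [15, 51, 119, 155], [16, 51, 121, 157], [17, 51, 120, 157], [18, 52, 121, 157], [19, 51, 120, 155], [20, 46, 109, 139], [21, 47, 98, 93], [22, 55, 99, 52], [23, 58, 101, 44], [24, 57, 100, 43], [25, 58, 101, 43], [26, 57, 99, 42], [27, 57, 100, 42], [28, 57, 100, 43], [29, 58, 100, 43], [30, 58, 101, 44], [31, 57, 100, 41], [32, 58, 102, 44], [33, 58, 101, 44], [34, 58, 101, 43], [35, 57, 101, 43], [36, 58, 101, 43], [37, 58, 101, 44], [38, 58, 101, 43], [39, 51, 87, 39], [40, 30, 42, 25], [41, 36, 55, 29], [42, 56, 96, 42], [43, 57, 101, 43], [44, 59, 101, 44], [45, 56, 100, 41], [46, 58, 101, 44], [47, 57, 100, 42], [48, 58, 101, 44], [49, 58, 102, 43], [50, 58, 101, 44], [51, 57, 101, 43], [52, 58, 101, 44], [53, 58, 101, 44], [54, 59, 101, 45], [55, 58, 101, 44], [56, 57, 100, 43], [57, 59, 101, 45], [58, 84, 116, 78], [59, 126, 143, 132], [60, 145, 159, 156], [61, 157, 172, 168], [62, 160, 176, 172], [63, 161, 176, 173], [64, 160, 176, 172], [65, 161, 176, 173], [66, 161, 176, 173], [67, 161, 177, 173], [68, 162, 178, 173], [69, 151, 169, 161], [70, 105, 133, 104], [71, 61, 104, 48], [72, 58, 101, 43], [73, 59, 102, 45], [74, 58, 101, 44], [75, 58, 101, 43], [76, 59, 102, 44], [77, 58, 101, 43], [78, 58, 102, 45], [79, 58, 102, 53], [80, 48, 104, 122], [81, 52, 121, 157], [82, 54, 126, 164], [83, 54, 127, 165], [84, 55, 129, 167], [85, 56, 130, 169], [86, 54, 128, 166], [87, 33, 72, 93], [88, 24, 25, 27], [89, 37, 36, 36]]
[484.99069748  33.03710807  84.        ]
clock 11.30 pos [508.9 156.9 177.2] rpy [-1.7998e+02  1.0000e-02  7.8030e+01] F [-0.4 -0.3  0.5] open 0.750 grip 0.0
shift mm now-frame [-135.9   -0.2    0.2] turn deg [-0.02  0.01  0.03]
```

```bash
python3 -m inch '[[-0.045,0,0,0,0,0,-0.2],[-0.045,0,0,0,0,0,-0.2],[-0.045,0.001,0,0,0,0,-0.2],[0,0,0,0,0,-8,-0.2],[0,0,0,0,0,-8,-0.2],[0,0,0,0,0,-8,-0.2],[0,0,0,0,0,-6,-0.2],[0,0,0,0,0,0,-0.2]]'
python3 go.py 481.5 24.5 72 108
```

```text
clock: 12.1
eef_pos: [481.9, 24.6, 177.5]
tcp_rot: [3.141, 0.0, 1.887]
contact_force: [0.6, -0.5, -0.6]
opening: 0.598
grasp_force: 0.0
clock 12.10 pos [481.9  24.6 177.5] rpy [179.99   0.   108.1 ] F [ 0.6 -0.5 -0.6] open 0.598 grip 0.0
shift mm now-frame [ 1.000e-01 -4.000e-01  1.055e+02] turn deg [0.01 0.   0.1 ]
```

```bash
python3 -m inch '[[0,0,0.035,0,0,0,-0.2],[0,0,0.025,0,0,0,-0.2],[0,0,0,0,0,0,-0.2]]'
python3 -c "
from h import *
f=grab('wrist');save(f,'w6')"
```

```text
clock: 12.4
eef_pos: [479.6, 24.6, 114.9]
tcp_rot: [-3.136, -0.001, 1.883]
contact_force: [-0.6, -0.0, 0.7]
opening: 0.603
grasp_force: 0.0
```

View pics/w6.png

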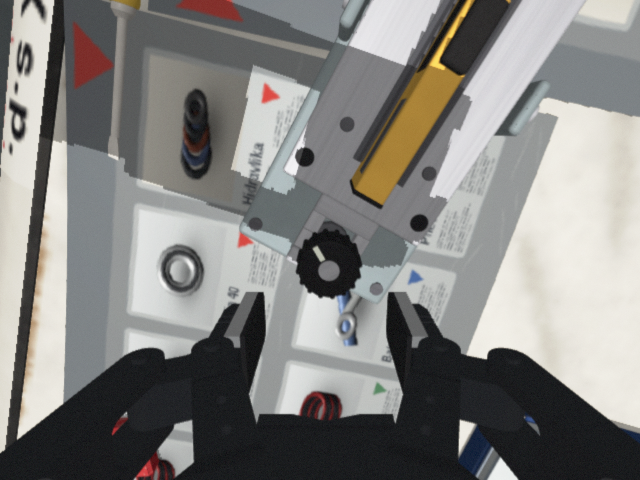

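The knob's cap is at (328,270), laterally midway between the fingers (about 325), and the level is clear.

```bash
python3 -c "
from h import *
print(w('w6',328,270,84))"; python3 -m inch '[[0,0,0.02,0,0,0,-0.2],[0,0,0.02,0,0,0,-0.2],[0,0,0.003,0,0,0,-0.2],[0,0,0,0,0,0,-0.2]]'
python3 go.py 481.5 24.5 72 108
```

```text
[481.26071611  24.06110396  84.        ]
clock: 12.85
eef_pos: [482.3, 24.7, 75.3]
tcp_rot: [3.141, 0.0, 1.885]
contact_force: [0.2, 0.0, 0.4]
opening: 0.599
grasp_force: 0.0
clock 12.85 pos [482.3  24.7  75.3] rpy [179.99   0.   107.98] F [0.2 0.  0.4] open 0.599 grip 0.0
shift mm now-frame [ 0.1 -0.9  3.3] turn deg [ 0.01  0.   -0.02]
```

```bash
python3 -m inch '[[0,-0.001,0.003,0,0,0,0],[0,0,0,0,0,0,1],[0,0,0,0,0,0,1],[0,0,0,0,0,0,1],[0,0,0,0,0,0,1],[0,0,0,0,0,0,1],[0,0,0,0,0,0,1],[0,0,0,0,0,0,1]]' 30
python3 go.py 481.5 24.5 72 108
python3 -m inch '[[0,0,0,0,0,4,1],[0,0,0,0,0,8,1],[0,0,0,0,0,8,1],[0,0,0,0,0,8,1],[0,0,0,0,0,8,1],[0,0,0,0,0,8,1],[0,0,0,0,0,8,1],[0,0,0,0,0,4,1]]'
python3 -m inch '[[0,0,0,0,0,0,1],[0,0,0,0,0,0,1],[0,0,0,0,0,0,1],[0,0,0,0,0,0,1],[0,0,0,0,0,0,1],[0,0,0,0,0,0,1],[0,0,0,0,0,0,1],[0,0,0,0,0,0,1]]' >/dev/null
python3 -m inch '[[0,0,0,0,0,0,1],[0,0,0,0,0,0,1],[0,0,0,0,0,0,1],[0,0,0,0,0,0,1],[0,0,0,0,0,0,1],[0,0,0,0,0,0,1],[0,0,0,0,0,0,1],[0,0,0,0,0,0,1]]' >/dev/null
python3 go.py 481.5 24.5 72 108
python3 -c "
from h import *
f=grab('wrist');save(f,'w7')
for s in(22,51,80): print(px('w7',[508.5+s*.208,156+s*.978,78]))
save(grab('top'),'t7')"
python3 bub.py w7 0
```

```text
clock: 13.65
eef_pos: [480.9, 24.3, 71.5]
tcp_rot: [-3.142, -0.0, 1.885]
contact_force: [0.5, 0.2, -0.1]
opening: -0.002
grasp_force: 0.0
clock 13.65 pos [480.9  24.3  71.5] rpy [-180.     -0.    108.03] F [ 0.5  0.2 -0.1] open -0.002 grip 0.0
shift mm now-frame [-0.   0.6 -0.5] turn deg [-0.   -0.    0.03]
clock: 14.45
eef_pos: [480.9, 24.3, 71.5]
tcp_rot: [-3.141, 0.0, 0.903]
contact_force: [-0.5, -0.0, 0.4]
opening: 0.002
grasp_force: 0.0
clock 16.05 pos [481.   24.3  71.5] rpy [-180.     -0.     52.03] F [ 0.9 -0.4 -0.4] open -0.003 grip 0.0
shift mm now-frame [ 0.5  0.3 -0.5] turn deg [ -0.    -0.   -55.97]
(np.float64(124.60770657147236), np.float64(-74.30431970837012))
(np.float64(72.81939711794891), np.float64(-171.24701807743142))
(np.float64(14.075955652466916), np.float64(-281.2090498031347))Traceback (most recent call last):
  File "bub.py", line 16, in <module>
    v=S[gr>25]; print("vial",v.min(),v.max())
                             ~~~~~^^
    return umr_minimum(a, axis, None, out, keepdims, initial, where)
ValueError: zero-size array to reduction operation minimum which has no identity
```

The fingers closed on nothing, so I need to look.

View pics/w7.png

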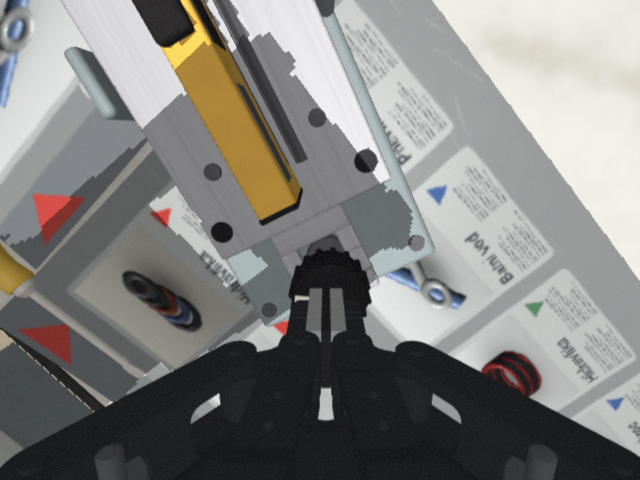

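```bash
python3 -c "
from h import *
print('TCP axis px:')
for z in(54,60,72,84,95,110): print(z,px('w7',[481,24.3,z]))
print('knob centre if top z=84:',w('w7',330,285,84)); print(w('w6',328,270,84))
"; python3 - <<'E'
import cv2
i=cv2.imread('pics/w7.png')[230:400,250:410]
cv2.imwrite('pics/c7.png',cv2.resize(i,None,fx=3.5,fy=3.5,interpolation=cv2.INTER_CUBIC))
E
```

```text
TCP axis px:
54 (np.float64(324.9732965748843), np.float64(278.0371753842494))
60 (np.float64(324.9614392755084), np.float64(282.6442488570381))
72 (np.float64(324.9353472575127), np.float64(292.78212596960685))
84 (np.float64(324.9055177706497), np.float64(304.3721713312859))
95 (np.float64(324.8741567647023), np.float64(316.5572780744447))
110 (np.float64(324.8235365844273), np.float64(336.225406738551))
knob centre if top z=84: [488.3908881   30.20139868  84.        ]
[481.26071611  24.06110396  84.        ]
```

View pics/c7.png

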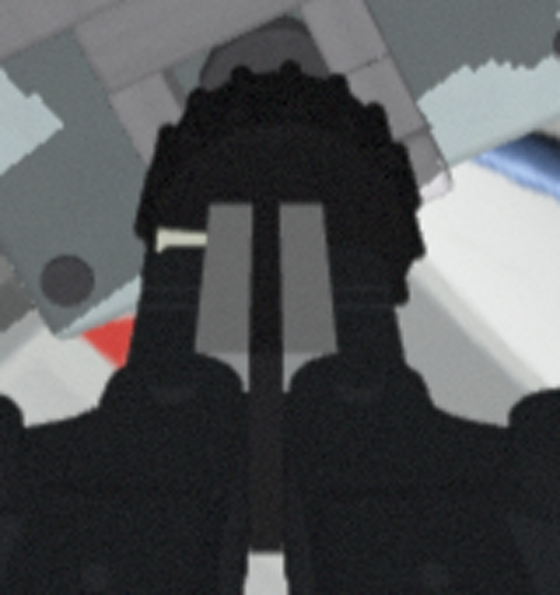

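```bash
python3 - <<'E'
from h import *
from scipy.optimize import least_squares as L
o={"top0":((600.5)/6.5-.5+205,(392.5)/6.5-.5+190),"w3":(254,241),"w6":(328,270),"w5":(328,393)}
s=L(lambda X:np.concatenate([np.subtract(px(n,X),p)*(1 if n[0]=='w' else 2) for n,p in o.items()]),[481,24,84]); print("cap xyz",s.x,s.fun.round(1))
s=r.sense(); R=Ro.from_euler('xyz',s["tcp_rot"])
for x in(-11,0,11):
  for z in(-20,-10,0,10,17): print(x,z,np.round(px("w7",s["eef_pos"]+R.apply([x,0,z])),0))
print(s["joint_efforts"].round(2),s["wrist_torque"].round(2))
E
```

```text
cap xyz [482.19566282  21.98767585  78.26742541] [ 1.8 -1.1 -0.7 -0.4  0.4  0.1 -0.6 -0.1]
-11 -20 [325. 336.]
-11 -10 [325. 324.]
-11 0 [325. 313.]
-11 10 [325. 304.]
-11 17 [325. 298.]
0 -20 [325. 312.]
0 -10 [325. 302.]
0 0 [325. 292.]
0 10 [325. 284.]
0 17 [325. 278.]
11 -20 [325. 288.]
11 -10 [325. 279.]
11 0 [325. 271.]
11 10 [325. 263.]
11 17 [325. 258.]
[  0.   -48.52 -23.58   0.     0.    -0.  ] [-0.01  0.01  0.04]
```

```bash
python3 - <<'E'
from h import *
print(np.load("w2.npz")["k"])
for n,us in(("w2",(293,298,303,349,354,359)),("w7",(300,305,315,320,327,334,340,350)),("w6",(258,398)),("w5",(240,410))):
  g=np.load(n+".npz")["img"].mean(2)
  for u in us: print(n,u,g[240:350:4,u].round().astype(int).tolist())
E
```

```text
[366.20993866 366.20993866 325.49440553 240.26833901]
w2 293 [189, 192, 194, 175, 145, 146, 144, 156, 190, 188, 190, 190, 189, 195, 201, 75, 83, 87, 86, 90, 92, 87, 89, 37, 26, 26, 23, 24]
w2 298 [185, 189, 185, 150, 146, 142, 146, 192, 187, 189, 191, 190, 114, 87, 89, 91, 88, 91, 90, 91, 88, 90, 92, 119, 30, 23, 23, 23]
w2 303 [180, 184, 175, 139, 113, 109, 112, 145, 156, 182, 181, 184, 110, 90, 91, 90, 89, 90, 91, 90, 88, 85, 73, 79, 77, 88, 22, 27]
w2 349 [149, 148, 146, 189, 206, 204, 201, 198, 191, 188, 184, 184, 110, 88, 91, 90, 87, 89, 89, 87, 91, 92, 85, 119, 116, 111, 24, 25]
w2 354 [148, 147, 148, 207, 206, 201, 197, 193, 188, 188, 184, 183, 112, 91, 92, 91, 91, 88, 89, 89, 88, 88, 91, 119, 24, 24, 24, 21]
w2 359 [145, 148, 148, 206, 209, 202, 197, 187, 188, 185, 190, 189, 192, 197, 199, 71, 36, 74, 86, 89, 92, 90, 91, 37, 24, 21, 23, 21]
w7 300 [127, 122, 106, 97, 89, 124, 113, 15, 21, 18, 24, 25, 21, 19, 150, 80, 30, 31, 37, 32, 28, 31, 28, 29, 30, 34, 39, 30]
w7 305 [122, 117, 108, 109, 29, 17, 23, 15, 21, 24, 22, 25, 23, 28, 117, 80, 29, 32, 37, 29, 35, 36, 52, 30, 33, 
[... 607 characters left out ...]
 104, 105, 103, 100, 101, 74, 28, 32, 25, 28]
w7 350 [129, 129, 133, 132, 92, 21, 23, 21, 27, 25, 22, 25, 26, 25, 27, 25, 27, 30, 37, 35, 27, 25, 30, 30, 28, 34, 38, 29]
w6 258 [162, 193, 197, 184, 198, 201, 192, 185, 189, 194, 196, 190, 202, 76, 24, 24, 25, 21, 22, 22, 22, 15, 17, 18, 21, 23, 23, 22]
w6 398 [103, 104, 103, 104, 105, 103, 117, 175, 156, 194, 198, 198, 197, 110, 103, 97, 37, 22, 28, 22, 19, 21, 16, 26, 21, 17, 23, 24]
w5 240 [76, 77, 110, 88, 83, 87, 150, 147, 178, 186, 128, 107, 126, 185, 47, 20, 16, 16, 19, 22, 17, 14, 17, 17, 18, 16, 22, 13]
w5 410 [159, 176, 187, 179, 178, 168, 159, 168, 187, 182, 148, 155, 165, 175, 23, 21, 16, 18, 21, 19, 16, 16, 15, 19, 15, 15, 17, 17]
```

The shut fingertips appear to sit above the knob top, higher than nominal. I'll probe down gently to find out.

```bash
for i in 1 2 3 4; do python3 -m inch '[[0,0,0.002,0,0,0,1],[0,0,0,0,0,0,1]]' | grep -E "eef|contact"; done
```

```text
eef_pos: [480.8, 24.3, 69.3]
contact_force: [-0.2, 0.2, 0.9]
eef_pos: [480.8, 24.3, 67.2]
contact_force: [-0.1, 0.2, 0.1]
eef_pos: [480.8, 24.3, 65.3]
contact_force: [-0.1, -0.2, -0.1]
eef_pos: [480.8, 24.3, 63.3]
contact_force: [-0.1, 0.1, -0.9]
```

```bash
for i in 1 2 3 4; do python3 -m inch '[[0,0,0.0015,0,0,0,1],[0,0,0,0,0,0,1]]' | grep -E "eef|contact"; done
python3 -c "
from h import *
f=grab('wrist');save(f,'w8')
g=f['img'].mean(2)
for u in (300,310,315,327,340,345): print(u,g[200:320:4,u].round().astype(int).tolist())"
```

```text
eef_pos: [481.1, 24.3, 62.4]
contact_force: [-2.7, 0.2, 6.3]
eef_pos: [481.2, 24.4, 62.2]
contact_force: [-8.5, -0.6, 27.3]
eef_pos: [481.4, 24.4, 62.0]
contact_force: [-14.6, -1.7, 47.2]
eef_pos: [481.6, 24.4, 61.8]
contact_force: [-19.7, -1.3, 67.9]
300 [126, 132, 133, 127, 127, 131, 131, 126, 129, 130, 131, 126, 125, 115, 107, 105, 86, 84, 19, 17, 24, 23, 23, 28, 24, 31, 28, 28, 38, 31]
310 [130, 127, 127, 129, 132, 128, 128, 132, 131, 131, 129, 126, 103, 64, 67, 69, 20, 21, 14, 27, 29, 28, 69, 99, 102, 102, 103, 103, 102, 101]
315 [128, 130, 130, 126, 127, 113, 128, 132, 130, 129, 126, 123, 69, 71, 44, 14, 16, 24, 28, 21, 29, 20, 73, 104, 104, 104, 104, 105, 104, 102]
327 [129, 128, 128, 122, 129, 130, 128, 133, 129, 124, 104, 69, 68, 69, 67, 18, 18, 22, 15, 28, 20, 26, 27, 28, 28, 26, 22, 23, 24, 26]
340 [132, 130, 100, 126, 131, 130, 128, 129, 122, 136, 137, 134, 110, 68, 70, 19, 18, 24, 24, 21, 27, 23, 74, 103, 105, 106, 103, 105, 104, 103]
345 [130, 117, 110, 110, 95, 122, 125, 124, 118, 131, 133, 133, 136, 134, 126, 19, 19, 18, 20, 22, 26, 26, 25, 29, 23, 31, 26, 32, 41, 43]
```

```bash
python3 -m inch '[[0,0,-0.006,0,0,0,1],[0,0,-0.004,0,0,0,1],[0,0,0,0,0,0,1]]' | grep -E "eef|contact"
python3 - <<'E'
from h import *
s=r.sense(); f=grab("wrist"); H=np.array(f["hand_eye"]); print(H.round(3)); Hi=np.linalg.inv(H)
for p in([11,0,17],[11,0,4],[-5,0,17],[11,0,-20],[11,0,-33],[0,9,17],[11,42,4],[11,42,-33]):
  q=Hi@np.array(p+[1]); print(p,"depth",q[2].round(1),(366.2*q[0]/q[2]+325.5).round(),(366.2*q[1]/q[2]+240.3).round())
# open-finger images: inner edges per row
g=np.load("w1.npz")["img"].mean(2)
for v in (295,303,312,325,340): print(v,g[v,180:235:3].astype(int).tolist(),g[v,425:480:3].astype(int).tolist())
E
```

```text
eef_pos: [481.4, 24.3, 67.9]
contact_force: [0.7, -0.2, -0.4]
[[ 1.00000e-03 -9.58000e-01 -2.86000e-01  7.28400e+01]
 [ 1.00000e+00  0.00000e+00  1.00000e-03  2.11000e-01]
 [-0.00000e+00 -2.86000e-01  9.58000e-01 -1.58302e+02]
 [ 0.00000e+00  0.00000e+00  0.00000e+00  1.00000e+00]]
[11, 0, 17] depth 185.7 325.0 258.0
[11, 0, 4] depth 173.2 325.0 267.0
[-5, 0, 17] depth 190.2 325.0 287.0
[11, 0, -20] depth 150.2 325.0 288.0
[11, 0, -33] depth 137.8 325.0 303.0
[0, 9, 17] depth 188.8 342.0 278.0
[11, 42, 4] depth 173.2 414.0 267.0
[11, 42, -33] depth 137.8 436.0 303.0
295 [189, 189, 187, 186, 189, 192, 192, 189, 186, 191, 191, 189, 188, 190, 188, 190, 190, 186, 184] [172, 173, 176, 176, 177, 182, 180, 181, 176, 171, 173, 168, 166, 161, 162, 172, 176, 177, 181]
303 [185, 186, 188, 188, 191, 99, 84, 83, 82, 74, 46, 48, 189, 188, 191, 188, 188, 187, 185] [178, 181, 181, 180, 86, 39, 58, 81, 80, 80, 81, 158, 160, 158, 163, 168, 173, 178, 182]
312 [184, 185, 180, 75, 78, 76, 74, 53, 15, 12, 9, 16, 72, 189, 189, 186, 164, 90, 84] [176, 180, 181, 170, 17, 10, 16, 14, 24, 73, 75, 73, 75, 91, 103, 107, 126, 173, 177]
325 [74, 77, 76, 76, 53, 10, 14, 12, 13, 17, 13, 10, 8, 185, 182, 97, 51, 53, 60] [98, 156, 72, 20, 15, 1, 18, 10, 12, 14, 14, 26, 78, 76, 75, 74, 72, 21, 19]
340 [76, 28, 15, 16, 16, 19, 9, 6, 1, 19, 7, 16, 17, 40, 77, 192, 95, 78, 115] [51, 56, 52, 17, 12, 10, 12, 13, 12, 11, 16, 7, 12, 12, 12, 73, 74, 77, 76]
```

The picture and the probe agree: the shut fingertips really are about 21 mm behind the reported TCP, not 17 mm ahead. I'll grip about 30 mm lower.

```bash
python3 -m inch '[[0,0,-0.015,0,0,-8,-0.2],[0,0,0,0,0,-8,-0.2],[0,0,0,0,0,-8,-0.2],[0,0,0,0,0,-8,-0.2],[0,0,0,0,0,-8,-0.2],[0,0,0,0,0,-8,-0.2],[0,0,0,0,0,-8,-0.2],[0,0,0,0,0,0,-0.2]]' | grep -E "eef|contact|open"
python3 -m inch '[[0,0,0.013,0,0,0,-0.2],[0,0,0.013,0,0,0,-0.2],[0,0,0,0,0,0,-0.2]]' | grep -E "eef|contact|open"
python3 -m inch '[[0,0,0.004,0,0,0,-0.2],[0,0,0.004,0,0,0,-0.2],[0,0,0,0,0,0,-0.2]]' | grep -E "eef|contact|open"
python3 -m inch '[[0,0,0.003,0,0,0,-0.2],[0,0,0.003,0,0,0,-0.2],[0,0,0,0,0,0,-0.2]]' | grep -E "eef|contact|open"
```

```text
eef_pos: [480.6, 24.3, 81.8]
contact_force: [-0.4, 0.7, -0.2]
opening: 0.601
eef_pos: [479.2, 24.3, 54.1]
contact_force: [-0.2, 0.7, -0.2]
opening: 0.595
eef_pos: [480.8, 24.3, 48.1]
contact_force: [0.3, 0.1, 0.1]
opening: 0.6
eef_pos: [480.8, 24.3, 42.2]
contact_force: [0.3, 1.0, -0.4]
opening: 0.596
```

```bash
python3 -m inch '[[0,0,0,0,0,0,1],[0,0,0,0,0,0,1],[0,0,0,0,0,0,1],[0,0,0,0,0,0,1],[0,0,0,0,0,0,1],[0,0,0,0,0,0,1]]' 30
python3 go.py 481.5 24.5 42 108
```

```text
clock: 20.45
eef_pos: [481.0, 24.3, 42.7]
tcp_rot: [3.142, 0.0, 1.885]
contact_force: [-1.3, 0.5, 5.8]
opening: 0.406
grasp_force: 29.8
clock 20.45 pos [481.   24.3  42.7] rpy [180.     0.   108.02] F [-1.3  0.5  5.8] open 0.406 grip 29.8
shift mm now-frame [0.  0.5 0.7] turn deg [0.   0.   0.02]
```

```bash
python3 -m inch '[[0,0,0,0,0,5,1],[0,0,0,0,0,8,1],[0,0,0,0,0,8,1],[0,0,0,0,0,8,1],[0,0,0,0,0,8,1],[0,0,0,0,0,8,1],[0,0,0,0,0,8,1],[0,0,0,0,0,6,1]]'
python3 -m inch '[[0,0,0,0,0,0,1],[0,0,0,0,0,0,1],[0,0,0,0,0,0,1],[0,0,0,0,0,0,0.5],[0,0,0,0,0,0,0],[0,0,0,0,0,0,-0.1],[0,0,0,0,0,0,-0.1]]'|tail -2
python3 -m inch '[[0,0,-0.02,0,0,0,-0.1],[0,0,-0.04,0,0,-4,-0.1],[0,0,-0.045,0,0,-8,-0.1],[0,0,-0.03,0,0,-8,-0.1],[0.045,0,0,0,0,-5,-0.1],[0.045,0,0,0,0,0,-0.1],[0.045,0,0,0,0,0,-0.1],[0,0,0,0,0,0,-0.1]]'
python3 go.py 508.5 155 180 78
python3 -c "
from h import *
f=grab('wrist');save(f,'w9')"
python3 bub.py w9 0
```

```text
clock: 21.25
eef_pos: [483.2, 23.9, 42.8]
tcp_rot: [3.138, -0.002, 0.851]
contact_force: [5.3, -3.7, -3.7]
opening: 0.408
grasp_force: 30.2
opening: 0.547
grasp_force: 0.0
clock: 22.75
eef_pos: [523.2, 157.3, 177.7]
tcp_rot: [3.14, -0.002, 1.295]
contact_force: [1.1, -0.0, 0.9]
opening: 0.547
grasp_force: 0.0
clock 22.75 pos [523.2 157.3 177.7] rpy [ 1.7993e+02 -1.3000e-01  7.4200e+01] F [ 1.1 -0.   0.9] open 0.547 grip 0.0
shift mm now-frame [ -6.2 -13.5  -2.3] turn deg [ 0.07 -0.13 -3.8 ]
vial 22.5 79.5
dark []
bubble 50.7211311861744 offset -0.27886881382560347
```

```bash
python3 go.py 508.6 156.2 100 78
python3 -m inch '[[0,0,0,0,0,-3.8,1],[-0.004,-0.0143,0,0,0,0,1],[0,0,0,0,0,0,1],[0,0,0,0,0,0,1],[0,0,0,0,0,0,1],[0,0,0,0,0,0,1],[0,0,0,0,0,0,1]]' |tail -2
python3 go.py 508.6 156.2 100 78
python3 -c "
from h import *
f=grab('wrist');save(f,'w10')
d=f['img']
print('pad px rows',[d[v,325].tolist() for v in range(205,280,4)])
for v in (225,235,245): print(d[v,300:350,2].tolist())"
python3 bub.py w10 0
```

```text
clock 22.80 pos [522.  155.1 177.3] rpy [-1.800e+02 -1.000e-02  7.421e+01] F [-0.5  1.1 -0.3] open 0.554 grip 0.0
shift mm now-frame [ -2.6 -13.2  77.3] turn deg [-0.   -0.01 -3.79]
opening: 0.002
grasp_force: 0.0
clock 23.50 pos [507.2 151.9 177.6] rpy [ 1.7999e+02 -1.0000e-02  7.7800e+01] F [ 0.6  0.5 -0.3] open 0.002 grip 0.0
shift mm now-frame [ 4.5  0.4 77.6] turn deg [ 0.01 -0.01 -0.2 ]
pad px rows [[53, 125, 163], [28, 38, 47], [32, 31, 33], [29, 30, 33], [26, 25, 28], [25, 27, 28], [27, 27, 27], [30, 29, 31], [28, 27, 30], [24, 26, 30], [32, 31, 34], [29, 29, 28], [30, 31, 30], [51, 122, 158], [55, 126, 164], [95, 216, 249], [95, 219, 250], [98, 221, 251], [98, 222, 251]]
[122, 124, 124, 127, 123, 93, 64, 59, 58, 54, 51, 53, 70, 150, 152, 61, 28, 27, 27, 31, 32, 30, 28, 31, 28, 28, 27, 24, 26, 26, 29, 31, 29, 24, 62, 151, 146, 86, 97, 125, 120, 66, 61, 54, 50, 52, 54, 61, 55, 69]
[123, 123, 125, 125, 125, 106, 64, 60, 60, 54, 52, 50, 66, 145, 154, 77, 35, 31, 24, 25, 27, 29, 31, 29, 27, 28, 22, 27, 28, 31, 24, 29, 27, 26, 65, 156, 147, 87, 94, 120, 103, 61, 59, 54, 52, 54, 52, 56, 62, 113]
[123, 125, 125, 124, 126, 119, 68, 58, 59, 52, 54, 49, 62, 137, 146, 70, 31, 28, 28, 30, 27, 30, 26, 34, 30, 34, 30, 26, 29, 31, 28, 23, 30, 29, 62, 154, 147, 95, 166, 212, 126, 90, 99, 73, 70, 73, 78, 92, 94, 124]
vial 22.5 80.5
dark [41.5]
bubble 51.50526049995792 offset 0.005260499957920217
```

The bubble is settled at 0.0 mm and the pad spans u 315-334, v 208-256. Next I press it.

```bash
python3 -c "
from h import *
print(w('w10',324.6,209,90.5),w('w10',324.6,256,90.5))"
python3 -m inch '[[0.0045,0.0004,0.04,0,0,0,1],[0,0,0.035,0,0,0,1],[0,0,0.02,0,0,0,1],[0,0,0,0,0,0,1],[0,0,0,0,0,0,1]]' 20
python3 -m inch '[[0,0,0.004,0,0,0,1],[0,0,0.003,0,0,0,1],[0,0,0,0,0,0,1],[0,0,0,0,0,0,1]]' | grep -E "eef|contact"
```

```text
[511.57149099 173.18408695  90.5       ] [504.4083452  140.06622646  90.5       ]
clock: 24.05
eef_pos: [508.6, 156.4, 82.8]
tcp_rot: [-3.141, 0.0, 1.358]
contact_force: [-0.6, -0.6, -0.3]
opening: -0.001
grasp_force: 0.0
eef_pos: [508.6, 156.4, 75.9]
contact_force: [-0.6, 0.3, 0.0]
```

Pad centre is at (508,156.6), right under the fingers. I'll press slowly.

```bash
for i in 1 2 3; do python3 -m inch '[[0,0,0.0015,0,0,0,1],[0,0,0.0015,0,0,0,1],[0,0,0,0,0,0,1],[0,0,0,0,0,0,1]]' | grep -E "eef|contact"; done
```

```text
eef_pos: [508.7, 156.4, 72.8]
contact_force: [0.3, 0.5, 5.2]
eef_pos: [508.8, 156.4, 70.1]
contact_force: [-1.4, -1.0, 8.8]
eef_pos: [508.9, 156.4, 67.5]
contact_force: [-2.3, -0.4, 12.3]
```

```bash
python3 -m inch '[[0,0,-0.0015,0,0,0,1],[0,0,0,0,0,0,1],[0,0,0,0,0,0,1],[0,0,0,0,0,0,1],[0,0,0,0,0,0,1],[0,0,0,0,0,0,1],[0,0,0,0,0,0,1],[0,0,0,0,0,0,1]]' | grep -E "clock|eef|contact"
python3 -m inch '[[0,0,0,0,0,0,1],[0,0,0,0,0,0,1],[0,0,0,0,0,0,1],[0,0,0,0,0,0,1],[0,0,0,0,0,0,1],[0,0,0,0,0,0,1],[0,0,0,0,0,0,1],[0,0,0,0,0,0,1]]' | grep -E "clock|eef|contact"
python3 -c "
from h import *
f=grab('wrist');save(f,'w11')"
python3 bub.py w11 0
```

```text
clock: 26.45
eef_pos: [508.8, 156.4, 68.9]
contact_force: [-2.2, -1.7, 12.1]
clock: 27.25
eef_pos: [508.8, 156.4, 68.8]
contact_force: [-1.6, -1.1, 10.5]
vial 23.0 80.5
dark [41.5 61.5]
bubble 51.56345514950166 offset -0.18654485049834335
```

The push is 10.5 N and steady, and the bubble is centred to 0.2 mm, so I'm handing in.

```bash
python3 -c "
from h import *
print(r.sign_off())"
```

```text
the job is handed in; nothing more can be done
None
```

The job is handed in at about 27 s: level seated in the slot and let go, knob turned, bubble within about 0.2 mm of centre, pad held at about 10.5 N; the verdict was not returned, I viewed 12 pictures (limit 10), and one probe on the knob to find the fingertips (about 21 mm behind the reported TCP) peaked at 68 N.

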